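Set the test-tile photo stand: index the tilt, hold the leg at its mark and clamp it

ROBOT

A 6-joint arm with a two-finger parallel gripper is mounted at the origin on the work surface; the furniture and walls round the work are solid. World frame = base frame: x ahead of the robot, y to its left, z up, the work surface at z = 0. Lengths are in m, angles in rad, forces in N, time in s.
With the tool pointing down it reaches from about 0.4 to 0.925 m from the base axis. Payload 12.5 kg.
Tool frame: the origin (TCP) lies at the very end of the fingers, on their centre line; the grasp point (between the pads) lies 19 mm behind it; z points along the fingers, y is the line along which they close (so a half turn about z gives the same grasp; the last joint's range is limited). The gripper opens to 95 mm and grips with 3 to 60 N. Pads are 20 mm wide; open, the fingers measure 119 mm over their backs; the gripper's body (75 mm by 180 mm) begins 59 mm behind the grasp point.
Start: joints at [1.118, 0.491, 1.559, -0, 1.092, -0.106], TCP at [0.212, 0.588, 0.215] pointing down, gripper open.
Joint ranges: [-3.1, 3.1], [-0.84, 2.19], [0.05, 2.79], [-1.13, 4.28], [0.06, 2.93], [-2.69, 2.69]. Speed limits (rad/s): [2.22, 2.22, 2.79, 3.14, 3.14, 3.14].

INTERFACE

Orientations are given as a rotation vector (axis times angle).
In Python, from cell import ctrl gives the robot as it stands.
- The arm moves only by the shell command python3 -m crank 'ROWS' [FORCE]. ROWS is JSON, one flat list of numbers, 7 for each row, row after row: the shift along the tool's x, y, z in m, then the turn, a rotation vector about the tool's x, y, z in degrees, then the opening, from 0 (shut) to 1 (fully open). A call has 1 to 5 rows; each row shifts and turns the commanded pose from where the row before left it, along the tool's axes as they then stand; what a row does not reach is not made up. A row lasts 1/8 s, in which the tool goes at most 62.5 mm and 10.7 degrees, less where a joint would pass 70% of its speed; a pose out of reach is approached as far as the arm can. A call is refused whole if a number of a shift passes 0.0625 or a number of a turn 10.7, either way. A call with a gripper value outside its range is refused whole. The fingers move at their own pace and stop on an object; FORCE is the grip in N (left out, the last holds). Time passes only in rows, so rows that do not move let the fingers close. It gives the time, the measured TCP pose, the force, the opening and the grip force at its end, in the units of the state.
- ctrl.get_obs(): the state, without advancing time (a new reading comes with each control period).
- ctrl.read_camera(name): name is "side" or "top"; returns the picture (480x640x3 uint8, red, green, blue); there is no depth.
- ctrl.camera_info(name): a dict with "fx", "fy", "cx", "cy" (pixels), "R" (3x3) and "t" (3): a world point X has camera coordinates R X + t. Camera axes: x right, y down, z forward; pixel columns grow to the right and rows downward; lengths in m; the calibration is good to about 2 mm. A picture is of the moment at which its call begins. camera_info takes no time and is no camera call.
- ctrl.sign_off(): hands the job in; it is judged then, once.
The state is a dict: "clock": time; "joints": joint angles; "joint_vel": joint speeds; "joint_torque": joint torques, N m; "tool_pos": TCP position; "orientation": TCP orientation; "wrist_force": force on the tool from outside, world axes, zero at the start; "torque": the same for the moment, N m; "width": opening from 0.0 (shut) to 1.0 (fully open); "gripper_force": force on a finger pad.
Only numpy, scipy, OpenCV 4.12 (cv2) and the standard library are available. Lean on these libraries where they do the work, as an engineer would, in place of code of your own. Each camera call takes 0.05 s, during which the arm holds its last target. There are 200 camera calls.

TASK

Set up the test-tile photo stand for the standard shot: first turn the knurled knob until its pointer stands at the long pinned mark of the dial, so that the tile lies at the usual tilt. Then grip the pillar's sprung leg from above, push it down until its broad dark band just meets the top of the clamp, and, still holding it there, swing the cam lever fully closed round the leg by turning your hand so that a finger pushes the lever's blade along. Do not let go at the end: the program finishes while you are still gripping the leg at its mark with the lever closed, so that the camera arm can be screwed on, and the tiles and other things lying around stay where they are.

Things in the scene. Friction and masses are not known exactly. Their poses are not given: they have to be found in the camera images.
- stand: The photo stand: fixed grey cast plate 130 x 310 mm, top at z = 14 mm. Origin on the worktop under its middle; x points away from the front edge, y along the plate away from the pillar, z up. Pillar axis at (0, -125 mm), knob axis at (0, 115 mm); between them the tilting table with a clipped tile fills y = -62 to +46 mm, up to z = 90 mm. Gear box under the knob: 66 x 62 mm, top z = 45 mm.
- knob_grip (a point): Middle of the tilt knob: on its vertical axis, 66 mm above the worktop. The knob is a round black knurled cylinder of 33 mm diameter (37 mm at its skirt), reaching from z = 46 to z = 80 mm.
- tilt_knob (a joint): Knob angle in rad, 0 to 2.4, growing clockwise seen from above; friction (0.04 N m) keeps it where it is left. The pointer stands at the long pinned mark at 1.40; it starts 0.7 to 1.3 rad short of it, so it must be turned clockwise. It tilts the tile table by 0.3 times its angle.
- dial_mark (a point): Outer end of the long broad mark on the dial, with a small steel pin: on the front side (-x of the stand) of the knob, 28 mm from its axis. The other marks are short ticks every 0.2 rad. The pointer is a nose with a white line on the knob's skirt.
- leg_top (a point): Middle of the flat top of the sprung leg, on its axis. The leg is an upright steel tube of 22 mm diameter with thin ring lines every 10 mm; on its top stands a brass stud, 6 mm diameter, 10 mm high. The broad dark band (3.6 mm wide) has its middle 52 mm below this point. The leg turns freely about its own axis.
- leg (a joint): How far the leg is pushed in (straight down), m: 0 fully out, where it starts (top 95 mm above the clamp's top), 0.072 fully in. At 0.043 the band is level with the clamp's top (leg's top then 52 mm above it). A spring pushes it out with about 6 N at first, 8 N at the mark: let go with the lever open, it comes out again; with the lever closed, a cam grips it.
- clamp_rim (a point): Middle of the top of the clamp (top of the cam lever's round hub, 49 mm diameter), on the leg's axis, 130 mm above the worktop. The broad band belongs at this height. A yellow extraction hood hangs beyond the stand (from world x = 0.62 m on, its lowest edge 0.24 m above the worktop): keep the arm clear of it.
- cam_lever (a joint): Angle of the cam lever about the leg's axis in rad: 0 open, 1.05 fully closed (end stop), closing clockwise seen from above. It stays where it is left; about 0.1 N m moves it, up to twice that near the closed end as the cam bites.
- lever_blade (a point): Middle of the lever's blade, 34 mm out from the leg's axis, 17 mm above the clamp's top. The blade is an upright aluminium plate standing radially to the leg: 6 mm thick, 16 to 52 mm out from the leg's axis, from the clamp's top to 35 mm above it. A finger that grips the leg low down beside it pushes the blade round when the hand turns about the leg.
- tile_a: Loose test tile, 75 x 40 x 8 mm, lying beside the knob end of the stand. Origin: middle of its underside.
- tile_b: Loose test tile, 75 x 40 x 8 mm, lying behind the stand, towards its knob end. Origin: middle of its underside.
- tile_c: Loose test tile, 75 x 40 x 8 mm, lying behind the stand, towards its pillar end. Origin: middle of its underside.
- camera_arm: Loose camera arm lying behind the stand: a bar with a round boss at one end and a black jaw (92 mm wide) at the other, 115 mm long, 22 mm high. Origin: underside of the boss.
- cup_a: Grey cup, 76 mm diameter, 85 mm high, to the right. Origin: middle of its underside.
- jar: Lidded jar, 71 mm diameter, 102 mm high, to the left. Origin: middle of its underside.
- tape: Roll of tape lying flat, 96 mm diameter, 25 mm high, to the left. Origin: middle of its underside.

How it is judged:
On the way, in this order (a step that is already met when the one before it is completed fails the run):
1. the knob's pointer stands at the long pinned mark (within 0.12 rad) with the fingers off the knob (value of joint tilt_knob between 1.28 and 1.52 rad and contact force between the fingers and stand below 0.2 N), for 0.3 s.
2. the leg is held in the fingers with its band at the top of the clamp (within 4 mm) while the cam lever is still open (less than a third of its swing) (value of joint leg between 0.039 and 0.047 m and contact force between the fingers and leg above 2 N and value of joint cam_lever below 0.35 rad), for 0.2 s.
At the end, for the whole second after the job is handed in: The fingers still grip the leg (more than 2 N), its band is within 4 mm of the top of the clamp, the cam lever is closed (within 0.12 rad of its stop), and the knob still points at the long mark (within 0.12 rad) (value of joint tilt_knob between 1.28 and 1.52 rad and value of joint leg between 0.039 and 0.047 m and value of joint cam_lever above 0.93 rad and contact force between the fingers and leg above 2 N); the arm keeps its last pose, push and grip.
It fails at once if a loose tile, the camera arm, the cup, the jar or the tape was moved more than 3 cm (distance of any of tile_a, tile_b, tile_c, camera_arm, cup_a, jar, tape from where it was at the start of the episode above 0.03 m).
It fails at once if the lever was closed on a leg that was not at its mark (more than 8 mm off) (value of joint cam_lever above 0.8 rad and (value of joint leg below 0.035 m or value of joint leg above 0.051 m)).
It also fails if it takes over 54 s, if anything falls off the work surface, if the arm or the gripper's body presses on something with over 40 N, if the wrist force passes 120 N, or if a joint passes its speed limit or range.

## Working session

There is one attempt and no reset: what is moved stays moved. The work goes in short steps, Python scripts to look and compute and a shell command to move; the robot and the scene stay as the last step left them, time stands still between calls to the robot, and variables do not carry over. Pictures are saved under pics/ and viewed, at most 10 in all, crops included, and the job is handed in when it is done.

```bash
mkdir -p pics; ls
python3 - <<'E'
from cell import ctrl
import cv2
for n in("side","top"):
    cv2.imwrite(f"pics/{n}0.png",ctrl.read_camera(n)[:,:,::-1])
    print(n,ctrl.camera_info(n))
print(ctrl.get_obs())
E
```

```text
pics
side {'fx': 609.4495886416039, 'fy': 609.4495886416039, 'cx': 332.8591919734637, 'cy': 243.9479254906646, 'R': array([[-0.99948364, -0.03104921, -0.00827101],
       [-0.01272523,  0.61884888, -0.78540699],
       [ 0.02950477, -0.78489618, -0.61892443]]), 't': array([0.45461677, 0.05832975, 1.54762238])}
top {'fx': 491.4339533050276, 'fy': 491.4339533050276, 'cx': 327.2200050699981, 'cy': 239.50748406822862, 'R': array([[-0.02473572, -0.99966339, -0.00782615],
       [-0.98175276,  0.02576755, -0.18840794],
       [ 0.18854618,  0.00302294, -0.98205967]]), 't': array([0.13083224, 0.47559929, 1.19845014])}
{'clock': 0.1, 'joints': array([ 1.11843568e+00,  4.91481868e-01,  1.55939114e+00,  2.42112938e-06,
        1.09171258e+00, -1.05611993e-01]), 'joint_vel': array([ 1.48467012e-03, -2.75177515e-03, -1.39453561e-03, -1.76594469e-03,
       -7.52282811e-05, -9.07644682e-04]), 'joint_torque': array([ 2.28451849e-03, -6.13627052e+01, -2.58606827e+01,  6.94058253e-02,
        4.71005717e-02, -5.81433346e-05]), 'tool_pos': array([0.21228965, 0.58760827, 0.2141301 ]), 'orientation': array([-5.41901061e-01, -3.09422275e+00,  1.49833566e-03]), 'wrist_force': array([0.41049536, 0.23675167, 0.01762225]), 'torque': array([-0.05489235, -0.02163407,  0.00848204]), 'gripper_force': 0.0, 'width': 0.9996938263571657}
```

View pics/top0.png

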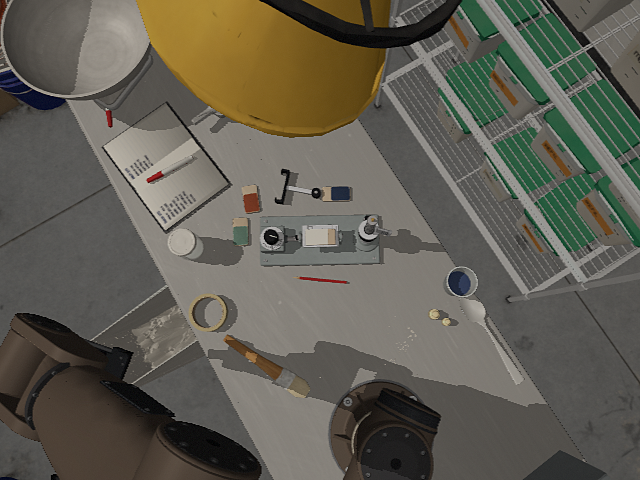

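View pics/side0.png

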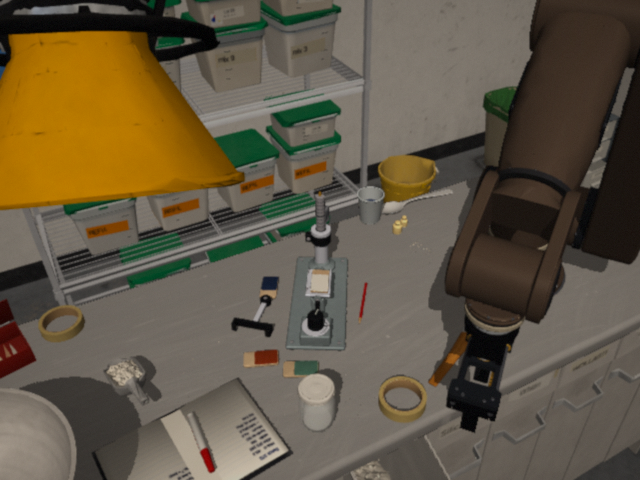

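Top view: plate spans (260,216)-(382,265), knob at about (271,238), leg top at about (372,220). Side view: knob at (316,320), leg top at (320,195). I need closer crops next.

Run:
```python
import cv2,numpy as np
t=cv2.imread("pics/top0.png");s=cv2.imread("pics/side0.png")
a=cv2.resize(t[208:272,250:400],None,fx=5.3,fy=5.3,interpolation=cv2.INTER_CUBIC)[:, :800]
b1=cv2.resize(s[185:275,280:360],None,fx=2.8,fy=2.8,interpolation=cv2.INTER_CUBIC)
b2=cv2.resize(s[295:355,280:360],None,fx=4,fy=4,interpolation=cv2.INTER_CUBIC)
o=np.zeros((600,800,3),np.uint8)
o[:a.shape[0],:a.shape[1]]=a
y=a.shape[0]; h=min(600-y,b1.shape[0]); o[y:y+h,:b1.shape[1]]=b1[:h]
h=min(600-y,b2.shape[0]); o[y:y+h,300:300+b2.shape[1]]=b2[:h]
print(y)
cv2.imwrite("pics/crop0.png",o)
```

```text
339
```

View pics/crop0.png

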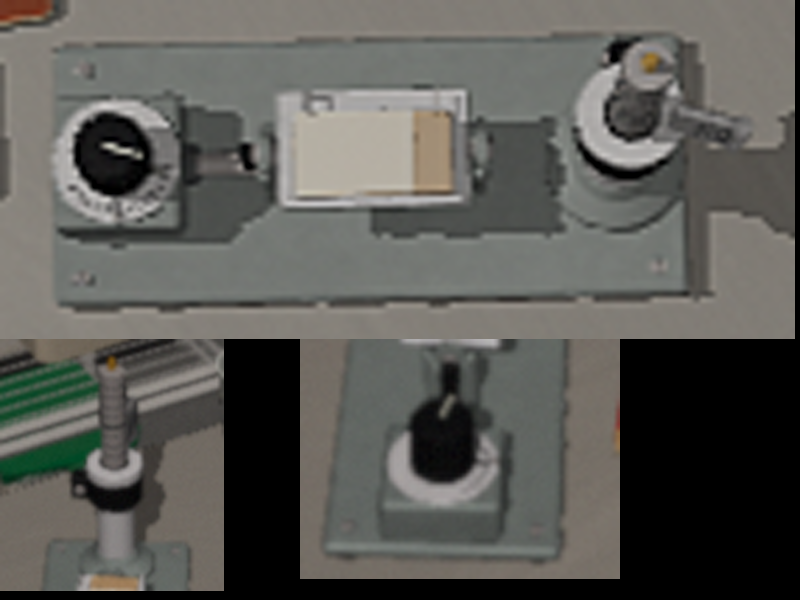

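```bash
cat > h.py <<'E'
import numpy as np
from cell import ctrl
def ray(n,u,v):
    c=ctrl.camera_info(n);R=np.array(c["R"]);t=np.array(c["t"])
    return -R.T@t, R.T@np.array([(u-c["cx"])/c["fx"],(v-c["cy"])/c["fy"],1])
def at(n,u,v,z):
    o,d=ray(n,u,v);return o+d*(z-o[2])/d[2]
def px(n,X):
    c=ctrl.camera_info(n);p=np.array(c["R"])@np.array(X)+c["t"];return p[:2]/p[2]*c["fx"]+[c["cx"],c["cy"]]
E
python3 - <<'E'
from h import *
from scipy.spatial.transform import Rotation as Ro
T=lambda x,y,z:at("top",250+x/5.3,208+y/5.3,z)
S1=lambda x,y,z:at("side",280+x/2.8,185+(y-339)/2.8,z)
S2=lambda x,y,z:at("side",280+(x-300)/4,295+(y-339)/4,z)
c=[T(57,47,.014),T(683,36,.014),T(692,296,.014),T(57,304,.014)]
for p in c:print("corner",p.round(4))
print("mid",np.mean(c,0).round(4), "edges",[np.linalg.norm(c[i]-c[(i+1)%4]).round(4) for i in range(4)])
print("side corners",S2(325,553,.014),S2(557,560,.014))
l=[T(57,47,.014)[:2],T(683,36,.014)[:2]]
print("legtop top",T(651,63,.225),"stud tip",T(651,60,.235),"side",S1(111,360,.235))
print("hub top",T(628,110,.130))
print("knob top",T(116,152,.08),"dial",T(116,160,.046),"side knob top",S2(444,410,.08))
print("pointer",T(103,146,.08),T(143,157,.08),"mark",T(117,213,.046))
print("blade tip top",T(745,122,.165))
print("side",S1(111,450,.13))
o=ctrl.get_obs();print(Ro.from_rotvec(o["orientation"]).as_matrix().round(3))
E
```

```text
corner [0.5499 0.2916 0.014 ]
corner [ 0.5472 -0.0182  0.014 ]
corner [ 0.4176 -0.0168  0.014 ]
corner [0.4216 0.2915 0.014 ]
mid [0.4841 0.137  0.014 ] edges [np.float64(0.3098), np.float64(0.1297), np.float64(0.3083), np.float64(0.1283)]
side corners [0.54634704 0.30045742 0.014     ] [0.42076787 0.30250022 0.014     ]
legtop top [0.48520248 0.017859   0.225     ] stud tip [0.48414147 0.01873706 0.235     ] side [0.4825236  0.02318504 0.235     ]
hub top [0.48592821 0.02017833 0.13      ]
knob top [0.48287628 0.25477949 0.08      ] dial [0.48580859 0.25879758 0.046     ] side knob top [0.48251338 0.2563755  0.08      ]
pointer [0.4858829  0.26082376 0.08      ] [0.48017533 0.24222532 0.08      ] mark [0.46006733 0.25841119 0.046     ]
blade tip top [ 0.47185886 -0.02719101  0.165     ]
side [0.48567466 0.00509338 0.13      ]
[[-0.94   0.34  -0.   ]
 [ 0.34   0.94  -0.001]
 [ 0.    -0.001 -1.   ]]
```

```bash
python3 -m crank '[-0.0369,-0.022,0,0,0,0,0.7, -0.0369,-0.022,0,0,0,0,0.7, -0.0369,-0.022,0,0,0,0,0.7, -0.0369,-0.022,0,0,0,0,0.7, -0.0369,-0.022,0,0,0,0,0.7]' 25
python3 -m crank '[-0.0369,-0.022,0,0,0,0,0.7, -0.0369,-0.022,0,0,0,0,0.7, -0.0369,-0.022,0,0,0,0,0.7, -0.0369,-0.022,0,0,0,0,0.7, -0.0369,-0.022,0,0,0,0,0.7]'
python3 -m crank '[0,0,0.05,0,0,0,0.7,0,0,0.04,0,0,0,0.7,0,0,0,0,0,0,0.7]'
python3 - <<'E'
from h import *
import cv2
s=ctrl.read_camera("side");t=ctrl.read_camera("top")
o=np.hstack([cv2.resize(s[230:355,260:385],(400,400),interpolation=2),cv2.resize(t[190:290,220:320],(400,400),interpolation=2)])
cv2.imwrite("pics/k1.png",o[:,:,::-1])
p=ctrl.get_obs()["tool_pos"];print(p,px("side",p),px("top",p))
E
```

```text
clock: 0.72
tool_pos: [0.3492, 0.4205, 0.2145]
orientation: [-0.542, -3.094, 0.0]
wrist_force: [1.4, -0.1, -0.2]
width: 0.701
gripper_force: 0.0
clock: 1.35
tool_pos: [0.4854, 0.2543, 0.2144]
orientation: [-0.542, -3.094, 0.0]
wrist_force: [-0.0, 0.5, -0.3]
width: 0.701
gripper_force: 0.0
clock: 1.72
tool_pos: [0.4835, 0.2549, 0.1225]
orientation: [-0.542, -3.09, 0.004]
wrist_force: [0.6, 0.8, 1.2]
width: 0.698
gripper_force: 0.0
[0.48503988 0.25574138 0.12549147] [314.2693639  297.06191972] [269.21160919 232.08033441]
```

View pics/k1.png

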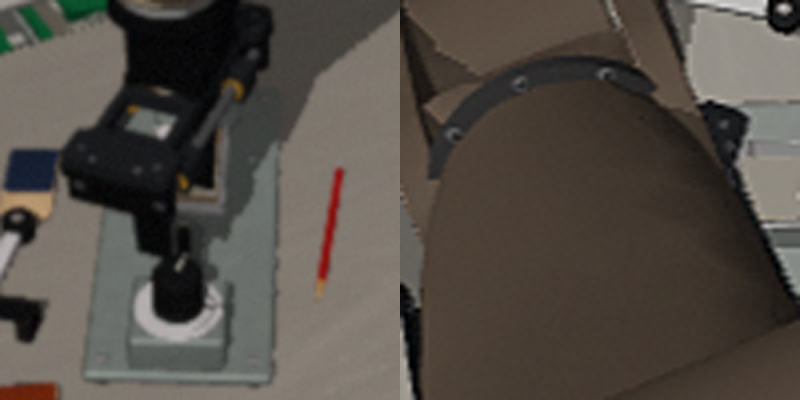

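Side crop: the TCP projects to (174,215), right above the knob top at (179,265), so it is centred to about 2 mm. Now I lower and grip.

```bash
python3 -m crank '[0,0,0.035,0,0,0,0.7,0,0,0.035,0,0,0,0.7,0,0,0,0,0,0,0.7]'
python3 -m crank '[0,0,0,0,0,0,0.2,0,0,0,0,0,0,0.2,0,0,0,0,0,0,0.2,0,0,0,0,0,0,0.2]' 25
```

```text
clock: 2.2
tool_pos: [0.4845, 0.2556, 0.0547]
orientation: [-0.541, -3.093, 0.001]
wrist_force: [-0.4, -0.8, 1.0]
width: 0.7
gripper_force: 0.0
clock: 2.7
tool_pos: [0.4869, 0.2579, 0.0558]
orientation: [0.543, 3.089, 0.009]
wrist_force: [4.8, 30.5, -8.7]
width: 0.339
gripper_force: 25.3
```

```bash
python3 -m crank '[0,0.002,0,0,0,0,0.2,0,0.0015,0,0,0,0,0.2,0,0,0,0,0,0,0.2]'
python3 - <<'E'
from h import *
o=ctrl.get_obs();print(o)
E
```

```text
clock: 3.08
tool_pos: [0.4868, 0.2584, 0.0556]
orientation: [0.541, 3.093, 0.0]
wrist_force: [1.7, -6.5, 8.4]
width: 0.342
gripper_force: 25.0
{'clock': 3.075, 'joints': array([ 3.68564690e-01,  6.01287834e-01,  1.88940997e+00, -1.54779912e-03,
        6.49050688e-01, -8.54625551e-01]), 'joint_vel': array([-0.00084378,  0.00051793,  0.00185738,  0.0032012 , -0.0001074 ,
       -0.00174758]), 'joint_torque': array([ 3.53994928e+00, -5.41598725e+01, -1.43473774e+01,  1.11107267e+00,
       -1.97225309e-02,  2.60964858e-03]), 'tool_pos': array([0.48679642, 0.25837846, 0.05563246]), 'orientation': array([5.41011553e-01, 3.09256415e+00, 2.34899522e-04]), 'wrist_force': array([ 1.67368451, -6.51801054,  8.39005594]), 'torque': array([-1.35123713, -0.32775109, -0.025993  ]), 'gripper_force': 24.98208415854606, 'width': 0.3417263623454173}
```

```bash
python3 -m crank '[0,0,0,0,0,10,0.2,0,0,0,0,0,10,0.2,0,0,0,0,0,10,0.2,0,0,0,0,0,0,0.2]'
python3 -m crank '[0,0,0,0,0,10,0.2,0,0,0,0,0,10,0.2,0,0,0,0,0,10,0.2,0,0,0,0,0,0,0.2]'
python3 - <<'E'
from h import *
import cv2
s=ctrl.read_camera("side")
cv2.imwrite("pics/k2.png",cv2.resize(s[290:350,280:360],(800,600),interpolation=2)[:,:,::-1])
E
```

```text
clock: 3.58
tool_pos: [0.486, 0.2574, 0.0556]
orientation: [1.327, 2.847, -0.002]
wrist_force: [0.6, -12.0, 11.7]
width: 0.342
gripper_force: 25.0
clock: 4.08
tool_pos: [0.4849, 0.257, 0.0556]
orientation: [-2.019, -2.407, 0.006]
wrist_force: [-4.5, -15.2, 15.7]
width: 0.337
gripper_force: 25.0
```

View pics/k2.png

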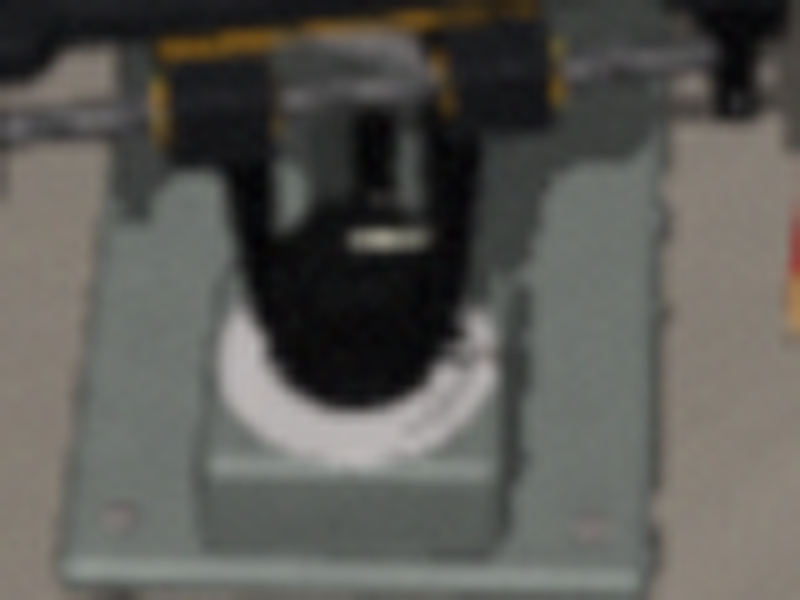

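Side crop: the pointer line runs from (350,240) to (432,239), almost horizontal. The pinned mark is at about (480,352).

Run:
```python
from h import *
S=lambda x,y,z:at("side",279.5+(x+.5)/10,289.5+(y+.5)/10,z)
for e in(-2,0,2):
    a,b=S(350,240,.08),S(432,239+e,.08);d=b-a;print(a,b,np.degrees(np.arctan2(d[1],d[0]))%360)
# predicted pointer in image for yaw
k=np.array([.4855,.2572,.08])
for m in([.4855-.028,.2575,.046],[.4855,.2575,.08]):
    print(((px("side",m)-[279.5,289.5])*10))
print(S(480,352,.046),S(348,250,.08))
```

```text
[0.48550056 0.25887255 0.08      ] [0.467925   0.25756328 0.08      ] 184.26029541064744
[0.48550056 0.25887255 0.08      ] [0.46789826 0.25816945 0.08      ] 182.28737501513226
[0.48550056 0.25887255 0.08      ] [0.46787154 0.25877518 0.08      ] 180.31645322271868
[483.10307799 349.41810606]
[350.85135109 235.97711698]
[0.45803298 0.25844299 0.046     ] [0.48576413 0.26190519 0.08      ]
```

```bash
python3 -m crank '[0,0,0,0,0,4,0.2,0,0,0,0,0,0,0.2,0,0,0,0,0,0,0.6,0,0,0,0,0,0,0.6,0,0,0,0,0,0,0.6]'
python3 -m crank '[0,0,-0.04,0,0,0,0.6,0,0,-0.06,0,0,0,0.6,0,0,-0.06,0,0,0,0.6]'
python3 - <<'E'
from h import *
import cv2
s=ctrl.read_camera("side");print(ctrl.get_obs())
cv2.imwrite("pics/k3.png",cv2.resize(s[290:350,280:360],(800,600),interpolation=2)[:,:,::-1])
E
```

```text
clock: 4.75
tool_pos: [0.4859, 0.2589, 0.0546]
orientation: [-2.099, -2.337, -0.0]
wrist_force: [-1.2, -0.2, 0.6]
width: 0.576
gripper_force: 0.0
clock: 5.12
tool_pos: [0.4856, 0.2588, 0.2162]
orientation: [-2.099, -2.337, 0.001]
wrist_force: [0.3, 0.7, 0.0]
width: 0.599
gripper_force: 0.0
{'clock': 5.175, 'joints': array([3.69820953e-01, 3.74689809e-01, 1.73218665e+00, 1.90241583e-04,
       1.02467128e+00, 2.62320327e-01]), 'joint_vel': array([ 0.00168827,  0.03799166,  0.05439584,  0.00103572, -0.19863916,
       -0.00036045]), 'joint_torque': array([-8.18036143e-01, -2.50058931e+01, -8.56253386e+00, -1.96796980e-03,
       -5.70378453e-01, -7.05967017e-03]), 'tool_pos': array([0.48787984, 0.25985595, 0.22395597]), 'orientation': array([2.09604245, 2.33418021, 0.01416839]), 'wrist_force': array([1.35537573, 0.33259508, 7.93048624]), 'torque': array([0.00688164, 0.0047129 , 0.01175011]), 'gripper_force': 0.0, 'width': 0.6015623659495998}
```

View pics/k3.png

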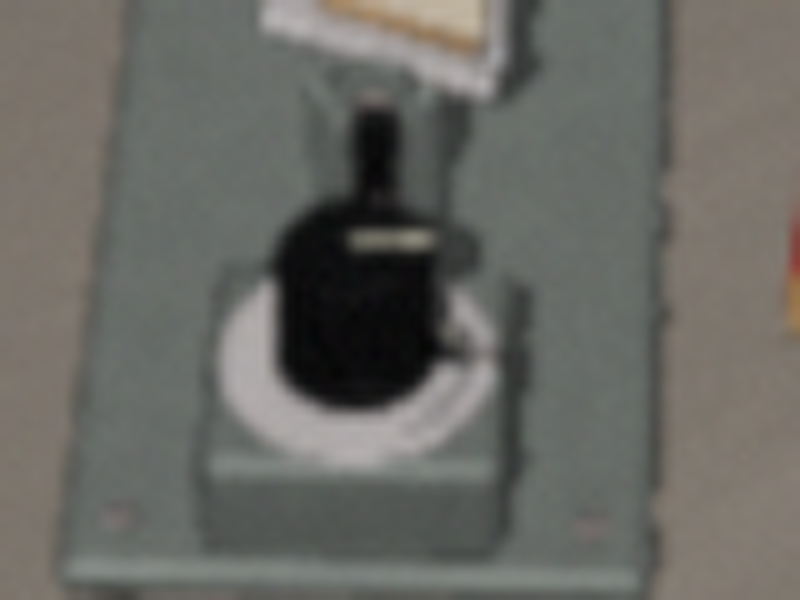

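Run:
```python
from h import *
import cv2
for k in range(1):
    s=ctrl.read_camera("side").astype(float).mean(2)
    r=s[309:318,308:328];print(r.astype(int))
    w=np.clip(s[311:317,313:325]-60,0,None);v,u=np.mgrid[311:317,313:325]
    m=w>25
    P=np.array([at("side",a,b,.08)[:2] for a,b in zip(u[m],v[m])]);W=w[m]
    c=(P*W[:,None]).sum(0)/W.sum();e,V=np.linalg.eigh(((P-c)*W[:,None]).T@(P-c));d=V[:,1]
    print(c,np.degrees(np.arctan2(d[1],d[0]))%180)
    # column centroids
    cu=np.arange(315,323);cv_=[(w[:,i-313]*np.arange(311,317)).sum()/w[:,i-313].sum() for i in cu]
    print(np.round(cv_,2))
A=lambda yaw,r,z:(px("side",[.4855+r*np.cos(yaw),.2575+r*np.sin(yaw),z]))
for y in(170,175,180,185,190):
    q=np.radians(y);print(y,A(q,0,.08),A(q,.017,.08),A(q,.022,.05),A(q,.028,.046))
```

```text
[[105 107 105  90  73  67  58  34  18  33  31  44  70  84  85  78  69  91
  105 106]
 [105 102  89  65  44  36  31  19  15  29  29  39  59  73  82  78  69  91
  106 108]
 [103  85  54  31  19  16  14  14  14  16  15  23  34  49  62  62  64  87
  105 105]
 [ 82  50  25  15  14  15  18  27  29  34  35  33  39  44  50  51  58  75
   84  96]
 [ 52  20  12  15  15  16  34  78  97  99  95  95 112 120 106  75  59  60
   63  78]
 [ 32  13   9  14  12  15  34  73  91  89  89  89 105 112  97  68  57  59
   58  63]
 [ 21  13  16  16  15  14  18  33  35  31  28  32  34  34  34  41  52  58
   59  63]
 [ 15  12  15  17  14  17  14  15  15  15  14  13  14  15  15  34  53  55
   60  65]
 [ 18  11  15  14  14  16  12  11  17  12  14  16  13  10  17  40  55  63
   75  87]]
[0.47532267 0.25834231] 0.8321343298752879
[313.42 313.45 313.42 313.45 313.45 313.46 313.46 313.38]
170 [314.58513511 313.0977117 ] [322.302655   314.19719988] [324.8089555  324.36835046] [327.53118193 326.05228391]
175 [314.58513511 313.0977117 ] [322.4232836  313.71293908] [324.96012849 323.73880644] [327.71943501 325.24978791]
180 [314.58513511 313.0977117 ] [322.48402362 313.22484805] [325.03477345 323.10457769] [327.8103078  324.44181061]
185 [314.58513511 313.0977117 ] [322.48457099 312.73665588] [325.03258019 322.47051398] [327.80352563 323.63453614]
190 [314.58513511 313.0977117 ] [322.42508144 312.25207263] [324.95382574 321.84143105] [327.69956016 322.83409028]
```

```bash
python3 - <<'E'
from h import *
S=lambda x,y,z:at("side",279.5+(x+.5)/10,289.5+(y+.5)/10,z)
for a,b,z in(((62,583),(640,592),0),((75,557),(645,567),.014),((212,472),(495,474),.045)):
    a=S(*a,z);b=S(*b,z);d=a-b;print(a,b,np.degrees(np.arctan2(d[1],d[0])))
E
python3 -m crank '[0,0,-0.06,0,0,0,0.6,0,0,-0.03,0,0,0,0.6,0,0,0,0,0,0,0.6]'
```

```text
[0.54954836 0.28601715 0.        ] [0.42253216 0.28564188 0.        ] 0.16928104977574385
[0.54546019 0.29104778 0.014     ] [0.42138995 0.2910257  0.014     ] 0.010193521100231041
[0.51407299 0.29427568 0.045     ] [0.45351056 0.29344246 0.045     ] 0.7882249988070716
clock: 5.6
tool_pos: [0.4863, 0.2591, 0.306]
orientation: [2.098, 2.336, 0.005]
wrist_force: [0.9, -0.3, -0.2]
width: 0.601
gripper_force: 0.0
```

```bash
python3 -m crank '[-0.0479,-0.0053,0,0,0,0,0.6,-0.0479,-0.0053,0,0,0,0,0.6,-0.0479,-0.0053,0,0,0,0,0.6,-0.0479,-0.0053,0,0,0,0,0.6,-0.0479,-0.0053,0,0,0,0,0.6]'
python3 -m crank '[0,0,0,0,0,-10.4,0.6,0,0,0,0,0,-10.4,0.6,0,0,0,0,0,-10.4,0.6,0,0,0,0,0,-10.4,0.6,0,0,0,0,0,-10.4,0.6]'
python3 -m crank '[0,0,0,0,0,-10.4,0.6,0,0,0,0,0,-10.4,0.6,0,0,0,0,0,-10.4,0.6,0,0,0,0,0,-10.4,0.6,0,0,0,0,0,-10.4,0.6]'
python3 -m crank '[0,0,0,0,0,-10.4,0.6,0,0,0.04,0,0,0,0.6,0,0,0,0,0,0,0.6]'
python3 - <<'E'
from h import *
import cv2
s=ctrl.read_camera("side");t=ctrl.read_camera("top")
o=np.hstack([cv2.resize(s[140:280,260:365],(450,600),interpolation=2),cv2.resize(t[180:300,320:390],(350,600),interpolation=2)])
cv2.imwrite("pics/l1.png",o[:,:,::-1])
ob=ctrl.get_obs();print(ob["tool_pos"],ob["joints"],px("side",ob["tool_pos"]),px("side",[.485,.018,.225]),px("side",[.485,.018,.13]))
R=lambda y:np.array([.485+.052*np.cos(np.radians(y)),.018+.052*np.sin(np.radians(y)),.165])
for y in(-95,-100,-105,-110,-115):print(y,(px("top",R(y))-[249.5,207.5])*5.3)
E
```

```text
clock: 6.22
tool_pos: [0.4845, 0.0164, 0.3029]
orientation: [-2.098, -2.336, 0.002]
wrist_force: [0.9, -0.2, 0.1]
width: 0.604
gripper_force: 0.0
clock: 6.85
tool_pos: [0.4846, 0.0179, 0.3027]
orientation: [-0.853, -3.021, 0.001]
wrist_force: [-0.5, 0.2, -0.3]
width: 0.6
gripper_force: 0.0
clock: 7.48
tool_pos: [0.4847, 0.0179, 0.3028]
orientation: [0.558, -3.089, -0.001]
wrist_force: [-0.3, 0.1, 0.3]
width: 0.603
gripper_force: 0.0
clock: 7.85
tool_pos: [0.4836, 0.018, 0.2616]
orientation: [0.825, -3.025, -0.004]
wrist_force: [-0.4, -0.3, 0.3]
width: 0.601
gripper_force: 0.0
[0.4850922  0.01786254 0.26447514] [-9.94290844e-02  2.38053954e-01  1.82027570e+00  1.13001757e-04
  1.08464582e+00 -2.20291823e+00] [318.34438498 180.32291661] [318.77431045 194.87368109] [319.66505791 227.83032194]
-95 [761.95528878 104.78528617]
-100 [761.10653176 114.98513957]
-105 [759.34634381 125.06796879]
-110 [756.68619861 134.95622903]
-115 [753.14458502 144.57354247]
```

View pics/l1.png

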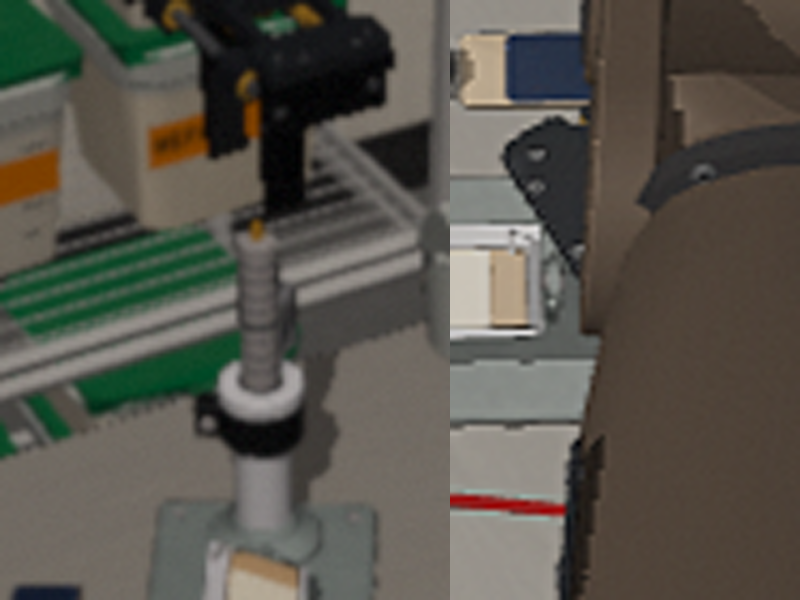

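Side crop: TCP at (250,173) sits over the leg top at (255,238). The fingers straddle the leg and the blade lies behind it, so I lower and grip.

```bash
python3 -m crank '[0,0,0.04,0,0,0,0.6,0,0,0.04,0,0,0,0.6,0,0,0,0,0,0,0.6]'
python3 -m crank '[0,0,0,0,0,0,0.1,0,0,0,0,0,0,0.1,0,0,0,0,0,0,0.1,0,0,0,0,0,0,0.1]' 40
```

```text
clock: 8.32
tool_pos: [0.4845, 0.0179, 0.1838]
orientation: [0.826, -3.028, -0.002]
wrist_force: [-0.0, -0.3, 0.3]
width: 0.599
gripper_force: 0.0
clock: 8.82
tool_pos: [0.4841, 0.0189, 0.185]
orientation: [0.825, -3.03, -0.004]
wrist_force: [-14.1, 25.0, 7.1]
width: 0.235
gripper_force: 14.2
```

```bash
python3 -m crank '[0,0.0015,0,0,0,0,0.1,0,0.001,0,0,0,0,0.1,0,0,0,0,0,0,0.1]' 40
```

```text
clock: 9.2
tool_pos: [0.4837, 0.0196, 0.1852]
orientation: [-0.827, 3.031, -0.001]
wrist_force: [-2.7, -4.0, 5.1]
width: 0.227
gripper_force: 40.0
```

```bash
python3 -m crank '[0,0,0.011,0,0,0,0.1,0,0,0.011,0,0,0,0.1,0,0,0.011,0,0,0,0.1,0,0,0.0105,0,0,0,0.1,0,0,0,0,0,0,0.1]' 45
python3 -m crank '[0,0,0,0,0,0,0.1,0,0,0,0,0,0,0.1,0,0,0,0,0,0,0.1]' 45
python3 - <<'E'
from h import *
import cv2
s=ctrl.read_camera("side")
cv2.imwrite("pics/l2.png",cv2.resize(s[185:245,280:360],(800,600),interpolation=2)[:,:,::-1])
print(np.mean([ctrl.get_obs()["tool_pos"]],0))
for z in(.130,.182,.192): print((px("side",[.4845,.0195,z])-[279.5,184.5])*10)
E
```

```text
clock: 9.82
tool_pos: [0.4838, 0.0197, 0.1411]
orientation: [0.827, -3.03, 0.0]
wrist_force: [-1.0, -4.5, 1.1]
width: 0.225
gripper_force: 49.4
clock: 10.2
tool_pos: [0.4838, 0.0197, 0.1412]
orientation: [0.827, -3.031, 0.0]
wrist_force: [-1.6, -5.2, 0.2]
width: 0.222
gripper_force: 49.3
[0.48379949 0.01969495 0.14122559]
[403.42702792 437.05726278]
[398.6776652  259.94533781]
[397.73977909 224.96994794]
```

View pics/l2.png

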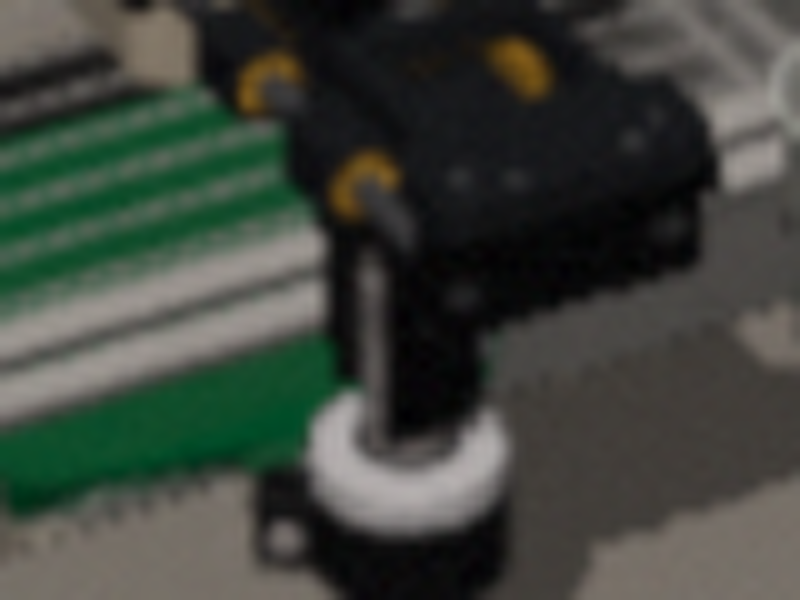

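Side crop: the white hub rim is centred at about (405,450). The leg shows as a light strip at x≈375 between the fingers, and the band, near row 455, is not clear. I'll zoom in.

Run:
```python
from h import *
import cv2
a=[];f=[]
for k in range(8):
    s=ctrl.read_camera("side").astype(float);a.append(s);o=ctrl.get_obs();f.append(np.r_[o["wrist_force"],o["tool_pos"]])
print(np.mean(f,0).round(4))
m=np.mean(a,0)
print(m.mean(2)[208:240,312:330].astype(int))
c=np.clip((m[205:240,305:340]-10)*2.2,0,255).astype(np.uint8)
s0=cv2.imread("pics/side0.png")[:,:,::-1].astype(float)
d=np.clip((s0[190:240,305:340]-10)*1.6,0,255).astype(np.uint8)
o=np.zeros((600,800,3),np.uint8);o[:400,:400]=cv2.resize(c,(400,400),interpolation=2);o[:571,400:]=cv2.resize(d,(400,571),interpolation=2)
cv2.imwrite("pics/l3.png",o[:,:,::-1])
```

```text
[-1.2219 -5.675   0.9824  0.4838  0.0197  0.1412]
[[ 65  18  10   9  11  16  28  43  51  33  11  13  17  18  18  15  15  13]
 [ 85  23   8  11  22  25  19  27  39  27   9   9  12  13  12  10  10   8]
 [ 77  22  12  19  41  40  21  12  23  19   9   7   8   7   6   7   7   8]
 [ 56  16  15  29  56  54  28  10  11  10   8   6   7   8   7   6   6   5]
 [ 52  16  15  34  77  80  44  12   7   5   6   4   6  12  15  11   7   7]
 [ 75  21  14  33  76  86  50  13   8   7   7   7  12  20  22  18  11   8]
 [ 87  24  13  30  65  75  45  13   6   7   7   9  17  30  34  25  12   8]
 [ 86  24  14  29  62  70  42  12   6   7   7   8  13  23  27  18  10   7]
 [ 73  20  14  28  57  66  40  13   8   8   8   8   9  12  10   9   8   7]
 [ 50  15  13  28  58  67  40  11   8   8  14  12   9   7   7   8  13  17]
 [ 34  12  13  28  63  70  42  12   6   9  14  11   8   7   8  16  39  43]
 [ 36  21  15  26  63  77  49  15   8   6   7   7   8   6   7  21  53  60]
 [ 42  26  14  24  61  80  51  15   7   6   6   6   8   7   7  18  47  60]
 [ 42  28  14  26  63  81  52  14   7   6   5   7   6   5   7  14  36  57]

[... 650 characters left out ...]
 80 121 158 171 172 165]
 [161 173 173 169 151 133 117 101  95  93 102 119 136 159 170 173 170 149]
 [144 165 172 172 171 168 159 148 142 141 147 161 169 172 172 170 155 122]
 [126 145 160 169 172 172 172 171 169 169 169 170 173 173 164 151 130 102]
 [106 125 142 153 159 166 172 174 174 176 171 165 160 157 145 128 113  83]
 [ 70 107 128 137 144 153 160 161 163 162 158 151 144 138 129 115  90  51]
 [ 29  68 100 124 136 142 144 144 142 142 140 136 132 126 104  79  49  20]
 [ 10  24  53  80  96 109 115 115 115 115 108  98  92  84  58  31  16  11]
 [  8  10  16  24  33  53  63  64  66  65  55  43  35  28  18  13   9  10]
 [  9  10  11   9  11  16  20  21  21  20  17  15  13  11  10  10   8  10]]
```

View pics/l3.png

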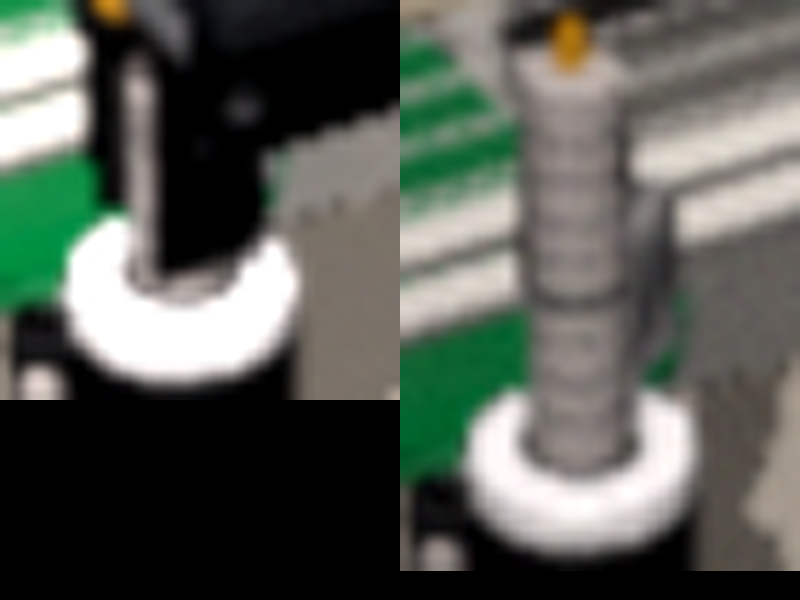

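Run:
```python
import cv2
s=cv2.imread("pics/side0.png").astype(float).mean(2)
print(s[192:234,314:328].astype(int))
from h import *
for d in (0,.043): 
  print([px("side",[.4845,.0195,.225-d-k*.01])[1].round(1) for k in range(10)],px("side",[.4845,.0195+.011,.225-.052])[1],px("side",[.4845,.0195+.011,.13])[1])
```

```text
[[ 48  30  25  25  39  67  66  55  69  75  68  73  72  63]
 [ 46  34  37  46  58  71  71  63  75  74  60  59  60  59]
 [ 69  77  86  91  83  74  71  81  93  81  65  65  68  71]
 [ 81  99 113 114 101  85  88 106 115 107  86  72  79  85]
 [ 78  92 113 118 112 106 108 115 120 117 104  93  90  90]
 [ 78  82 100 117 121 121 120 122 117 104  96  90  81  76]
 [ 82  75  86 102 109 110 110 110 104  87  76  70  68  69]
 [ 89  78  81  92  97 101  99  95  91  82  63  62  67  67]
 [ 81  70  78  89  99 100  98  95  89  77  62  73  79  89]
 [ 57  57  69  83  94  99  97  94  83  67  58  77  90  99]
 [ 47  58  72  81  85  93  89  88  81  71  52  81 111 119]
 [ 51  57  75  86  89  96  91  88  87  78  57  99 130 138]
 [ 78  69  72  88  95 100  97  95  88  73  54 107 137 141]
 [ 86  68  68  78  87  90  89  87  81  67  48  84 113 119]
 [109  79  70  82  89  93  91  89  83  74  56  62  82  92]
 [131  90  74  88  96 100  98  97  87  80  62  68  85  82]
 [137  94  68  84  93  98  98  95  85  76  63  79  89  77]
 [127  84  68  78  84  89  92  87  82  77  67  82  83  68]
 [ 95  64  68  84  88  93  92  88  86 
[... 1136 characters left out ...]
 161]
 [165 145 103  77  83  88  92  89  80  70  74 114 152 164]
 [167 163 145 127 114  95  93  91  96 114 129 152 161 165]
 [165 165 162 162 156 141 136 136 141 153 164 166 166 162]
 [152 162 166 166 165 164 162 163 161 162 166 168 158 145]]
[np.float64(195.2), np.float64(198.8), np.float64(202.4), np.float64(205.9), np.float64(209.4), np.float64(212.9), np.float64(216.4), np.float64(219.8), np.float64(223.2), np.float64(226.5)] 216.33296601911545 230.95890902900973
[np.float64(210.5), np.float64(214.0), np.float64(217.4), np.float64(220.8), np.float64(224.2), np.float64(227.5), np.float64(230.9), np.float64(234.2), np.float64(237.4), np.float64(240.7)] 216.33296601911545 230.95890902900973
```

Image and kinematics both put the leg about 44 mm in: the tool moved down 44.0 mm, and the leg's top edge moved about 16 rows against 15.3 expected. I'll raise it 0.8 mm, then turn.

```bash
python3 -m crank '[0,0,-0.0008,0,0,0,0.1,0,0,0,0,0,0,0.1,0,0,0,0,0,0,0.1]' 45
python3 -m crank '[0,0,0,0,0,8,0.1,0,0,0,0,0,8,0.1,0,0,0,0,0,8,0.1,0,0,0,0,0,0,0.1]'
python3 -c "
from cell import ctrl
o=ctrl.get_obs();print(o['torque'],o['joints'][5])"
python3 -m crank '[0,0,0,0,0,8,0.1,0,0,0,0,0,8,0.1,0,0,0,0,0,0,0.1]'
python3 -c "
from cell import ctrl
o=ctrl.get_obs();print(o['torque'],o['joints'][5])"
```

```text
clock: 11.02
tool_pos: [0.4838, 0.0197, 0.1421]
orientation: [0.827, -3.031, 0.001]
wrist_force: [-1.7, -5.5, 2.8]
width: 0.228
gripper_force: 48.8
clock: 11.52
tool_pos: [0.4839, 0.0194, 0.1421]
orientation: [-0.176, 3.136, -0.001]
wrist_force: [-1.8, -7.7, 2.4]
width: 0.222
gripper_force: 48.4
[-0.84462826  0.2382728   0.01009726] -1.7782005813815696
clock: 11.9
tool_pos: [0.4838, 0.0193, 0.1422]
orientation: [0.262, 3.13, -0.002]
wrist_force: [-2.5, -9.5, 2.4]
width: 0.224
gripper_force: 49.3
[-1.11022362  0.30214221  0.12083197] -1.4989888603961583
```

```bash
python3 -m crank '[0,0,0,0,0,8,0.1,0,0,0,0,0,8,0.1,0,0,0,0,0,0,0.1]'
python3 -c "
from cell import ctrl
o=ctrl.get_obs();print(o['torque'],o['joints'][5])"
python3 -m crank '[0,0,0,0,0,8,0.1,0,0,0,0,0,8,0.1,0,0,0,0,0,0,0.1]'
python3 -c "
from cell import ctrl
import cv2
o=ctrl.get_obs();print(o['torque'],o['joints'][5])
s=ctrl.read_camera('side')
cv2.imwrite('pics/c1.png',cv2.resize(s[185:245,280:360],(800,600),interpolation=2)[:,:,::-1])"
```

```text
clock: 12.28
tool_pos: [0.4838, 0.0189, 0.1421]
orientation: [0.693, 3.064, -0.003]
wrist_force: [-3.7, -12.0, 0.9]
width: 0.224
gripper_force: 52.6
[-1.98239859  0.16745111  0.45532212] -1.2202816777803067
clock: 12.65
tool_pos: [0.4857, 0.0171, 0.1424]
orientation: [1.108, 2.933, -0.005]
wrist_force: [3.3, -27.1, -3.3]
width: 0.225
gripper_force: 71.4
[-5.07342598 -1.19463207  1.0505883 ] -0.941775478890569
```

View pics/c1.png

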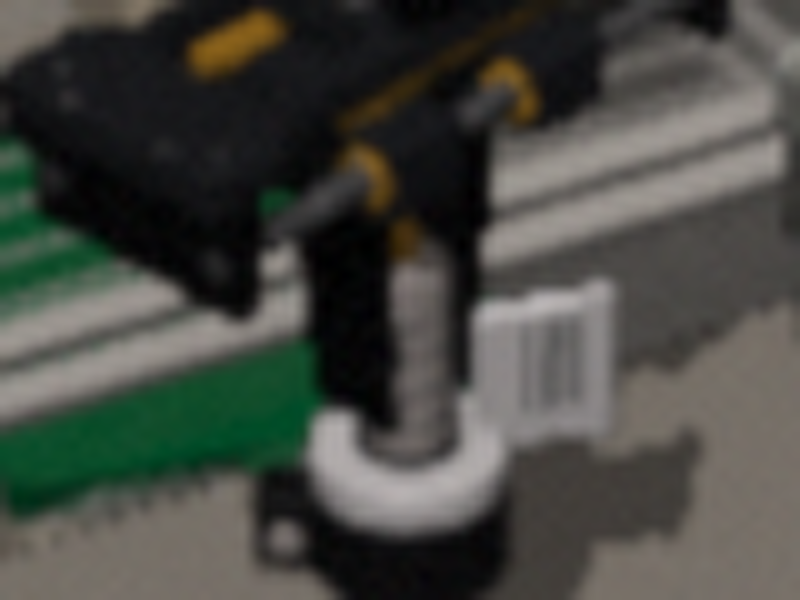

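Side crop: the blade now points right towards -x, its outer edge at x≈605 from row 285 to 435. The leg top and stud are at (405,245), as predicted for the mark.

Run:
```python
from h import *
f=lambda p:(px("side",p)-[279.5,184.5])*10
for y in(-140,-150,-160,-165,-170,-180,-190):
    q=np.radians(y);c=np.array([.4845+.052*np.cos(q),.0195+.052*np.sin(q)])
    print(y,f([*c,.165]).round(),f([*c,.130]).round())
o=ctrl.get_obs();print(o["wrist_force"],o["torque"],o["tool_pos"],o["gripper_force"])
```

```text
-140 [572. 240.] [573. 357.]
-150 [593. 258.] [593. 375.]
-160 [608. 278.] [608. 396.]
-165 [613. 288.] [613. 406.]
-170 [617. 299.] [617. 417.]
-180 [620. 321.] [620. 440.]
-190 [616. 344.] [616. 462.]
[  4.30579399 -27.63186506  -3.32304013] [-5.03324366 -1.18436975  1.0471101 ] [0.48567867 0.01704394 0.14241857] 71.37664624373429
```

```bash
python3 -m crank '[0,0,0,0,0,0,0.1,0,0,0,0,0,0,0.1,0,0,0,0,0,0,0.1]'
python3 -c "
from cell import ctrl
print(ctrl.sign_off())"
```

```text
clock: 13.08
tool_pos: [0.4857, 0.0171, 0.1424]
orientation: [1.105, 2.935, -0.005]
wrist_force: [3.6, -28.0, -3.5]
width: 0.229
gripper_force: 71.4
the job is handed in; nothing more can be done
None
```

I handed the job in at 13.1 s with the knob at its long mark, the leg gripped at its band mark and the cam lever closed to its stop, but the sign-off returned no verdict; the band itself was hidden by the fingers, so its height (about 43 mm in) comes from the measured tool travel and the leg top's place in the image.

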